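# Clamp a board from the rack with the one-hand bench clamp

### The arm

A 6-joint arm with a two-finger parallel gripper is mounted at the origin on the work surface. World frame = base frame: x ahead of the robot, y to its left, z up, the work surface at z = 0. Lengths are in m, angles in degrees, forces in N, time in s.
With the tool pointing down it reaches from about 0.375 to 0.9 m from the base axis. Payload 3.1 kg.
Tool frame: the origin (TCP) lies at the very end of the fingers, on their centre line; the grasp point (between the pads) lies 19 mm behind it; z points along the fingers, y is the direction in which the jaws open and shut (so a half turn about z gives the same grasp; the last joint's range is limited). The gripper opens to 87 mm and grips with 3 to 60 N. Pads are 19 mm wide; open, the fingers measure 117 mm over their backs; the gripper's body (75 mm by 190 mm) begins 51 mm behind the grasp point.
Start: joints at [-84.253, 30.224, 82.088, -0, 67.689, -10.227], TCP at [0.172, -0.601, 0.223] pointing down, gripper open.
Joint ranges: [-176.69, 176.69], [-43.24, 126.21], [12.49, 139.97], [-82, 262], [0, 151.66], [-163.58, 163.58]. Speed limits (degrees/s): [159.86, 159.86, 180, 180, 180, 180].

### API

Orientations are given as a 3x3 rotation matrix whose columns are the frame's x, y, z axes.
In Python, from rig import readout, capture, camera_model, bot, spot_in, regions_of gives the robot as it stands.
- The arm moves only by the tool send_rows, never from a script. Its argument "moves" is a list that holds one entry, the list of rows, each a list of 7 numbers: the turn, a rotation vector about the tool's x, y, z in degrees, then the shift along the tool's x, y, z in cm, then the opening, from -1 (shut) to 1 (fully open). A call has exactly 5 rows; each row shifts and turns the commanded pose from where the row before left it, along the tool's axes as they then stand; what a row does not reach is not made up. A row lasts 1/10 s, in which the tool goes at most 50 mm and 8.59 degrees, less where a joint would pass 70% of its speed; a pose out of reach is approached as far as the arm can. A call with a gripper value outside its range is refused whole. The fingers move at their own pace and stop on an object; the grip force is fixed at half the most. Time passes only in rows, so rows that do not move let the fingers close, or fill a call up. It gives the time, the measured TCP pose, the force and the opening at its end, in the units of the state.
- readout.read_state(): the state, without advancing time (a new reading comes with each control period).
- capture(name): name is "side" or "top" or "wrist"; returns the picture (420x560x3 uint8, blue, green, red); there is no depth.
- camera_model(name): a dict with "camera_matrix" (3x3 intrinsics, pixels), "pose" (4x4, takes a point from camera to world coordinates). Camera axes: x right, y up, looking along -z (the intrinsics and any distortion apply to the point x, -y, -z); pixel columns grow to the right and rows downward; lengths in m; the calibration is good to about 2 mm. A picture is of the moment at which its call begins: read the wrist's pose just before it. camera_model takes no time and is no camera call; for the wrist camera it gives the pose at the moment of the call.
- bot.hand_in(): hands the job in, once; it reports no verdict.
Trained networks look in the newest picture that a camera, given by its name, has taken for a name from the list of things; names that differ only in an ending like _2 or _b are one class to them, and where a whole thing is asked for, a point or a joint stands for the part that bears it (a point fixed in the world has none). Each returns a list of dicts, best first, with "p" (0 to 1); they miss things now and then, are a little off and sometimes report something else, mostly with a low value. They report only what shows in the picture. A call takes as long as a camera call.
- spot_in(camera, thing): "location" ([x, y, z] in m, in world coordinates, good to about 4 mm: the middle of the surface that is visible of it).
- regions_of(camera, thing): "mask" (420x560 bool, what is visible of it).
The state is a dict: "time_s": time; "joint_positions": joint angles; "qvel": joint speeds; "tau": joint torques, N m; "position": TCP position; "tcp_rot": TCP orientation; "force": force on the tool from outside, world axes, zero at the start; "moment": the same for the moment, N m; "opening": opening from 0.0 (shut) to 1.0 (fully open).
Only numpy, scipy, OpenCV 4.12 (cv2) and the standard library are available. Lean on these libraries where they do the work, as an engineer would, in place of code of your own. Each camera call takes 0.05 s, during which the arm holds its last target. There are 200 camera calls.

### The job

Slide the red board straight up out of the slotted rack, stand it upright in the groove of the bench clamp between the jaw and the wooden fence, and let go of it. Then pump the orange trigger until the jaw presses the board flat against the fence, and finish while still squeezing the trigger: firm enough to hold the board, without crushing it. Move the jaw only with the trigger, and leave the other boards and the things on the bench where they are.

Things in the scene. Friction and masses are not known exactly. Their poses are not given: they have to be found in the camera images.
- board: The red offcut board to be clamped: a thin flat panel, 10 mm thick, 110 mm wide, 120 mm tall. Origin: middle of its lower edge face; x across the thickness, y along the width, z up to the top edge. Mass about 0.1 kg. It stands on edge in one of the rack's three slots, its top edge 132 mm above the table.
- board_blue: Blue board in another slot of the rack, same size and frame as the red one; stays there.
- board_white: White board in another slot of the rack, same size and frame as the red one; stays there.
- rack: Wooden slotted rack fixed to the table, 160 mm (x) by 100 mm (y), 62 mm high. Three through slots along its y, at x = -50, 0 and +50 mm, each 14 mm wide and 50 mm deep, slot floor 12 mm above the table. Origin: middle of its underside, z up. A board comes free when drawn straight up more than 50 mm.
- clamp: One-hand bar clamp on a dark wooden base 12 mm thick, 275 x 130 mm, fixed to the table. Origin: at table height under the middle of the groove that takes the board; x is the way the jaw pushes, y along the groove, z up. On the groove's +x side stands the wooden fence, 120 mm wide, top at z = 85 mm. Behind, at x = -191 to -107 mm, is the grey housing, 36 mm wide, top at z = 115 mm.
- groove (a point): Middle of the groove's floor, 12 mm above the table. The groove is 18 mm wide, clamp x = -9 to +9 mm, between the fence and two posts (y = -56 to -34 and 34 to 56 mm, x = -17 to -9 mm, top 62 mm above the table); the jaw passes between the posts. The board stands here on its edge, thickness along clamp x, middle within about 25 mm along y.
- handle_top (a point): Middle of the top of the clamp's fixed black handle, 165 mm above the table: an upright slab above the housing, clamp x = -184 to -172 mm, 26 mm wide in y.
- jaw (a joint): Travel of the orange jaw (m) along the clamp's +x. It starts 0 to 0.02 out; at 0 its face is at clamp x = -48 mm. Against a board flat on the fence it reads about 0.047; its limit is 0.056. Friction (about 4 N) keeps it where it is left. Only the trigger may move it.
- jaw_face (a point): Middle of the jaw's orange front face (48 mm wide in y, 36 mm tall), 56 mm above the table.
- trigger (a joint): Swing of the orange trigger (rad): 0 let go (a spring returns it in 0.6 s), 0.48 fully squeezed towards the black handle (clamp -x). Each full squeeze ratchets the jaw about 14 mm on; let go fully before the next (the jaw may slip back up to 7 mm then). After 2 to 4 full strokes comes a part stroke that stops as the jaw meets the board. Let go, the clamp loses its force.
- trigger_bar (a point): Middle of the trigger's crossbar: round, orange, 10 mm thick, 34 mm long along clamp y, 149 mm above the table, at clamp x = -139 mm let go, -161 mm squeezed. Over crossbar and handle: 50 mm let go, 28 mm squeezed; fingers from above can span both (tips no lower than 120 mm). A full free stroke takes up to 11 N here; 16 to 22 N clamps well; over 32 N is too hard on it (the ratchet may slip too).
- glue: Bystander: yellow glue bottle, 48 mm diameter, 130 mm tall, origin under its middle.
- tape: Bystander: yellow tape measure, 65 x 32 x 62 mm, origin under its middle.
- screwdriver: Bystander: green screwdriver, 200 mm, lying on the table.
- hammer: Bystander: hammer, 260 mm, lying on the table.
- mug: Bystander: blue mug, 76 mm diameter, 90 mm tall, origin under its middle.
- masking_roll: Bystander: flat roll of tape, 90 mm diameter, 25 mm tall, origin under its middle.

How it is judged (in metres and radians):
On the way, in this order (a step that is already met when the one before it is completed fails the run):
1. the red board is drawn up clear of the rack, held by the fingers (z of board in the frame of rack above 0.063 m and contact force between the fingers and board above 0.5 N), for 0.1 s.
2. the red board stands in the clamp's groove, let go (x of board in the frame of clamp between -0.012 and 0.012 m and y of board in the frame of clamp between -0.03 and 0.03 m and z of board in the frame of clamp between 0.005 and 0.019 m and angle between board's own z axis and vertical below 0.35 rad and contact force between each of the arm, the fingers and board below 0.3 N and contact force between jaw and board below 5 N), for 0.2 s.
At the end, for the whole second after the job is handed in: The red board stands in the groove (y within 30 mm of the middle, bottom edge on the floor of the groove), upright and flat to the fence within 0.07 rad, pressed by the jaw with 5 to 50 N, untouched by the robot, while the fingers still press the trigger with more than 2 N and the jaw is at rest (x of board in the frame of clamp between -0.012 and 0.012 m and y of board in the frame of clamp between -0.03 and 0.03 m and z of board in the frame of clamp between 0.005 and 0.019 m and contact force between jaw and board between 5 and 50 N and angle between board's own z axis and vertical below 0.07 rad and angle between the x axis of board and the x axis of clamp, either way round below 0.07 rad and value of joint jaw above 0.042 m and velocity of joint jaw between -0.005 and 0.005 m/s and contact force between the fingers and trigger above 2 N and contact force between each of the fingers, the arm and board below 0.5 N); the arm keeps its last pose, push and grip.
It fails at once if the red board is crushed: the jaw pushes it with more than 58 N (contact force between jaw and board above 58 N).
It fails at once if the robot pushes the jaw itself (contact force between any of the fingers, the arm and jaw above 3 N).
It fails at once if another board is moved more than 30 mm (distance of any of board_blue, board_white from where it was at the start of the episode above 0.03 m).
It fails at once if a thing on the bench is moved more than 40 mm (distance of any of glue, tape, screwdriver, hammer, mug, masking_roll from where it was at the start of the episode above 0.04 m).
It also fails if it takes over 62 s, if anything falls off the work surface, if the arm or the gripper's body presses on something with over 40 N, if the wrist force passes 120 N, or if a joint passes its speed limit or range.

## Working session

There is one attempt and no reset: what is moved stays moved. The work goes in short steps, Python scripts to look and compute and a tool call to move; the robot and the scene stay as the last step left them, time stands still between calls to the robot, and variables do not carry over. Pictures are saved under pics/ and viewed, about 8 in all and at most 12, crops included, and the job is handed in when it is done.

Besides the shell and the picture viewer there is one more tool, called after ">>>" in YAML: its name, and indented under it one key for each argument. send_rows: Moves the arm, as the interface text tells. Its arguments: {"type":"object","properties":{"moves":{"type":"array","items":{"type":"array","items":{"type":"array","items":{"type":"number"}}}}},"required":["moves"]}

```bash
ls; mkdir -p pics
python3 - <<'E'
from rig import readout, capture, camera_model, bot, spot_in, regions_of
import cv2,numpy as np
s=readout.read_state();print({k:np.round(v,3).tolist() for k,v in s.items()})
for c in("top","side"):
    cv2.imwrite(f"pics/{c}0.png",capture(c))
    m=camera_model(c);print(c,np.round(m["camera_matrix"],1).tolist(),np.round(m["pose"],3).tolist(),[k for k in m])
    for t in("board","board_blue","board_white","rack","clamp","handle_top","jaw_face","trigger_bar"):
        r=spot_in(c,t);print(t,[(np.round(q["location"],3).tolist(),round(q["p"],2)) for q in r[:3]])
E
```

```text
pics
{'time_s': 0.0, 'joint_positions': [-84.253, 30.278, 82.158, 0.001, 67.687, -10.228], 'qvel': [-0.078, -0.035, 0.033, -0.051, 0.049, 0.005], 'tau': [-0.001, -44.005, -17.659, 0.063, 0.058, -0.0], 'position': [0.172, -0.6, 0.222], 'tcp_rot': [[0.961, 0.275, -0.0], [0.275, -0.961, 0.002], [0.0, -0.002, -1.0]], 'force': [0.445, 0.074, 0.012], 'moment': [0.015, -0.008, 0.076], 'opening': 0.998}
top [[520.0, 0.0, 288.2], [0.0, 520.0, 206.4], [0.0, 0.0, 1.0]] [[0.067, 0.971, -0.228, 0.257], [-0.998, 0.066, -0.01, -0.008], [0.005, 0.228, 0.974, 1.449], [0.0, 0.0, 0.0, 1.0]] ['camera_matrix', 'pose']
board [([0.516, 0.29, 0.115], 0.65)]
board_blue [([0.522, 0.238, 0.124], 0.93), ([0.513, 0.188, 0.124], 0.66)]
board_white [([0.514, 0.189, 0.129], 0.59), ([0.564, -0.139, 0.016], 0.55), ([0.576, -0.136, 0.05], 0.27)]
rack [([0.511, 0.222, 0.061], 0.72)]
clamp [([0.566, -0.136, 0.013], 0.8)]
handle_top [([0.564, -0.138, 0.013], 0.82)]
jaw_face [([0.576, -0.134, 0.053], 0.82)]
trigger_bar [([0.574, -0.201, 0.155], 0.42)]
side [[543.2, 0.0, 283.6], [0.0, 543.2, 207.7], [0.0, 0.0, 1.0]] [[-0.968, 0.157, -0.194, 0.297], [-0.249, -0.592, 0.766, 1.148], [0.005, 0.79, 0.613, 1.026], [0.0, 0.0, 0.0, 1.0]] ['camera_matrix', 'pose']
board [([0.52, 0.3, 0.103], 0.59)]
board_blue [([0.521, 0.244, 0.117], 0.85), ([0.728, 0.276, 0.026], 0.28)]
board_white [([0.522, 0.194, 0.115], 0.76), ([0.41, 0.454, 0.064], 0.63), ([0.507, 0.318, 0.036], 0.45)]
rack [([0.507, 0.317, 0.038], 0.8), ([0.75, -0.097, 0.046], 0.52)]
clamp [([0.563, -0.098, 0.043], 0.55)]
handle_top [([0.571, -0.097, 0.044], 0.68)]
jaw_face [([0.571, -0.094, 0.064], 0.66)]
trigger_bar [([0.581, -0.193, 0.135], 0.58)]
```

View pics/top0.png

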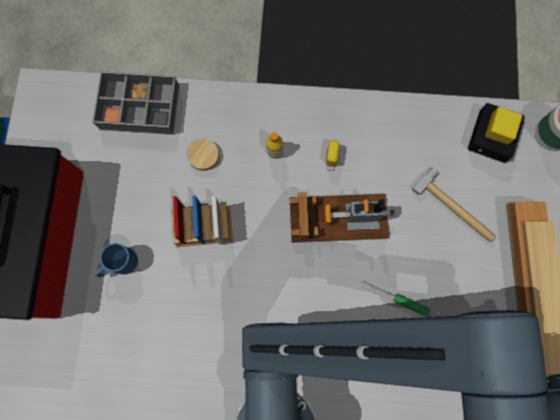

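View pics/side0.png

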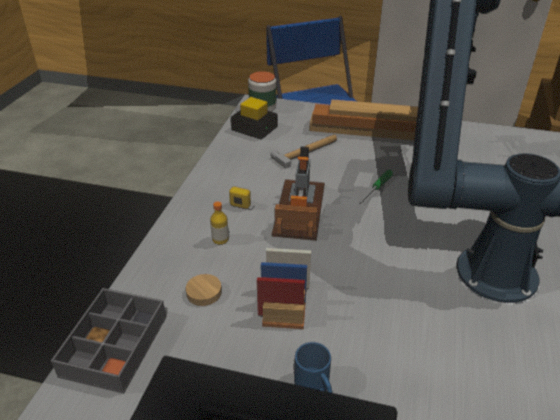

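The top view shows the rack at about (200,222), with red, blue and white from left to right. The clamp is at (340,218), fence to the left and trigger and handle to the right, so clamp +x points along about world +y. The side view shows nothing in between. Next I'll measure the axes coarsely and look up the wrist camera geometry.

```bash
cat > h.py <<'E'
from rig import readout, capture, camera_model, bot, spot_in, regions_of
import cv2,numpy as np
np.set_printoptions(precision=4,suppress=True)
def ray(m,uv,z):
    K=m["camera_matrix"];P=np.array(m["pose"]);u=np.linalg.solve(np.array(K),[uv[0],uv[1],1.])
    d=P[:3,:3]@np.array([u[0],-u[1],-u[2]]);o=P[:3,3];return o+d*(z-o[2])/d[2]
def proj(m,X):
    P=np.array(m["pose"]);c=(np.atleast_2d(X)-P[:3,3])@P[:3,:3]
    q=np.c_[c[:,0],-c[:,1],-c[:,2]]@np.array(m["camera_matrix"]).T;return q[:,:2]/q[:,2:]
def delta(target,yaw=None):
    """tool-axis shift in cm to target; yaw: world angle (deg) wanted for tool y (mod 180)"""
    s=readout.read_state();R=np.array(s["tcp_rot"]);d=R.T@(np.array(target)-s["position"])*100
    print("pos",np.array(s["position"]),"shift cm",d)
    if yaw is not None:
        a=np.degrees(np.arctan2(R[1,1],R[0,1]));t=(yaw-a+90)%180-90;print("tool y at",a,"turn about tool z",-t)
E
python3 - <<'E'
from h import *
m=camera_model("top")
for p in[(291,198),(387,194),(389,238),(292,242)]:print("clamp",ray(m,p,.012))
for t,z in(("board",.132),("board_blue",.132),("rack",.062)):
    r=regions_of("top",t)
    if r:
        q=cv2.minAreaRect(np.argwhere(r[0]["mask"])[:,::-1].astype(np.float32));print(t,r[0]["p"],[ray(m,p,z) for p in cv2.boxPoints(q)])
w=camera_model("wrist");s=readout.read_state();R=np.array(s["tcp_rot"]);P=np.array(w["pose"])
print(w["camera_matrix"],R.T@(P[:3,3]-s["position"]),R.T@P[:3,:3])
delta([.57,-.12,.4],90)
E
```

```text
clamp [0.6185 0.0004 0.012 ]
clamp [ 0.6489 -0.2726  0.012 ]
clamp [ 0.5219 -0.2812  0.012 ]
clamp [ 0.4922 -0.0107  0.012 ]
board 0.9 [array([0.5725, 0.3079, 0.132 ]), array([0.5753, 0.2795, 0.132 ]), array([0.4489, 0.2618, 0.132 ]), array([0.4462, 0.2897, 0.132 ])]
board_blue 0.81 [array([0.5783, 0.2591, 0.132 ]), array([0.5815, 0.234 , 0.132 ]), array([0.4548, 0.2134, 0.132 ]), array([0.4517, 0.2379, 0.132 ])]
rack 0.66 [array([0.7574, 0.3014, 0.062 ]), array([0.7632, 0.217 , 0.062 ]), array([0.6722, 0.2081, 0.062 ]), array([0.6665, 0.2913, 0.062 ])]
[[341.9334   0.     274.2707]
 [  0.     341.9334 208.9987]
 [  0.       0.       1.    ]] [ 0.0696 -0.0002 -0.1627] [[ 0.002   0.9676  0.2524]
 [ 1.     -0.0019 -0.0005]
 [ 0.      0.2524 -0.9676]]
pos [ 0.172  -0.6009  0.2226] shift cm [ 51.495  -35.2771 -17.746 ]
tool y at -74.02712362117387 turn about tool z 15.972876378826129
```

>>> send_rows:
  moves:
    - [[0,0,5,0,0,-4,1],[0,0,4.5,0,0,-4,1],[0,0,0,3.6,-3.2,0,1],[0,0,0,3.6,-3.2,0,1],[0,0,0,3.6,-3.2,0,1]]

```text
time_s: 1.55
position: [0.2691, -0.4923, 0.303]
tcp_rot: [[0.994, 0.111, 0.001], [0.111, -0.994, -0.001], [0.0, 0.001, -1.0]]
force: [0.4, 0.6, -1.0]
opening: 1.002
```

>>> send_rows:
  moves:
    - [[0,0,0,3.6,-3.2,0,1],[0,0,0,3.6,-3.2,0,1],[0,0,0,3.6,-3.2,0,1],[0,0,0,3.6,-3.2,0,1],[0,0,0,3.6,-3.2,0,1]]

```text
time_s: 2.05
position: [0.4304, -0.3124, 0.3028]
tcp_rot: [[0.994, 0.113, 0.0], [0.113, -0.994, -0.0], [0.0, 0.001, -1.0]]
force: [0.4, -0.2, -0.3]
opening: 1.001
```

>>> send_rows:
  moves:
    - [[0,0,0,3.6,-3.2,0,1],[0,0,0,3.6,-3.2,0,1],[0,0,0,3.6,-3.2,0,1],[0,0,0,3.6,-3.2,0,1],[0,0,0,3.6,-3.2,0,1]]

```text
time_s: 2.55
position: [0.5913, -0.133, 0.3028]
tcp_rot: [[0.994, 0.113, 0.0], [0.113, -0.994, -0.0], [0.0, 0.0, -1.0]]
force: [0.7, -0.4, -0.1]
opening: 0.999
```

Run:
```python
from h import *
for i in range(4):capture("top")
s=readout.read_state();print(s["time_s"],s["position"],s["qvel"])
m=camera_model("wrist");im=capture("wrist");cv2.imwrite("pics/w1.png",im);np.savez("w1.npz",K=m["camera_matrix"],P=m["pose"])
for t in("jaw_face","trigger_bar","clamp","handle_top"):
    print(t,[(q["location"],q["p"]) for q in spot_in("wrist",t)[:2]])
```

```text
2.75 [ 0.5903 -0.1337  0.3022] [-2.6423 -0.7228  1.1152 -0.2609  0.1171 -0.0323]
jaw_face [([0.576, -0.1299, 0.0532], 0.88)]
trigger_bar [([0.5787, -0.1993, 0.1533], 0.57)]
clamp [([0.5864, -0.1395, 0.0147], 0.88)]
handle_top [([0.5131, 0.1839, 0.0614], 0.62), ([0.5798, -0.1357, 0.0133], 0.6)]
```

View pics/w1.png

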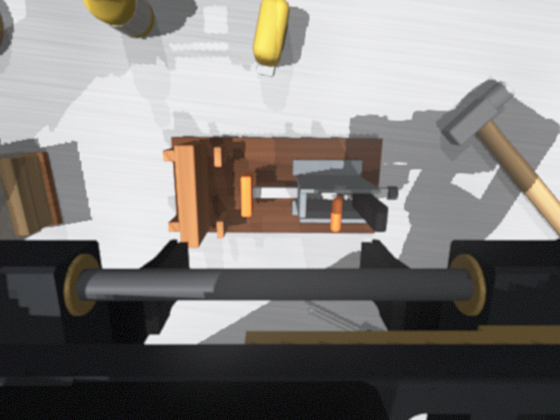

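The wrist picture shows the clamp clearly: fence top at about (193,190), posts at (218,157) and (220,229), jaw at (246,196), trigger bar at (337,212), handle at (374,208). I'll enlarge it for the pose fit.

Run:
```python
import cv2
im=cv2.imread("pics/w1.png")[125:250,155:415]
cv2.imwrite("pics/w1c.png",cv2.resize(im,None,fx=3,fy=3,interpolation=cv2.INTER_CUBIC))
```

```text
(no output)
```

View pics/w1c.png

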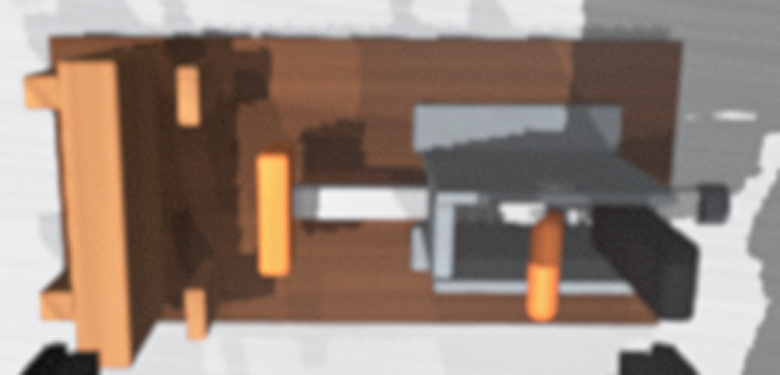

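```bash
cat > fit.py <<'E'
from h import *
from scipy.optimize import least_squares
d=np.load("w1.npz");m=dict(camera_matrix=d["K"],pose=d["P"])
pts=[((116,60),(9,-60,85)),((131,365),(9,60,85)),((188,97),(-13,-45,62)),((196,313),(-13,45,62)),((678,278),(-178,0,165)),((543,265),(-139,0,149))]
base=[((682,40),0,-65),((657,323),0,65),((50,38),275,-65)]
f=lambda p:np.array([p[0]/3+155,p[1]/3+125])
def W(p,X):
    c,s=np.cos(p[2]),np.sin(p[2]);x,y,z=np.array(X)/1000;return[p[0]+c*x-s*y,p[1]+s*x+c*y,z+p[4]]
def res(p):
    A=[np.clip(proj(m,W(p,X))[0]-f(q),-9,9) for q,X in pts]+[proj(m,W([*p[:4],0],(p[3]+bx,by,12)))[0]-f(q) for q,bx,by in base]
    return np.concatenate(A+[[p[4]*1000]])
r=least_squares(res,[.56,-.05,np.radians(97),-200,0],x_scale=[.01,.01,.1,10,.001],loss="soft_l1")
print(r.x,np.degrees(r.x[2]));print(r.fun.round(1))
E
python3 fit.py
```

```text
[   0.5638   -0.0563    1.6845 -220.1913   -0.0008] 96.51619570369583
[-0.2 -0.1  0.4  0.9 -0.3 -0.8 -0.2  0.2  0.4  0.8 -0.2  0.3  0.2 -0.7
  0.7  0.1 -1.  -0.9 -0.8]
```

Sub-pixel fit: the clamp is at (0.564,-0.056) with yaw 96.5°. Next is the rack.

>>> send_rows:
  moves:
    - [[0,0,0,0,-4.7,0,1],[0,0,0,0,-4.7,0,1],[0,0,0,0,-4.7,0,1],[0,0,0,0,-4.7,0,1],[0,0,0,0,-4.7,0,1]]

```text
time_s: 3.5
position: [0.5632, 0.0991, 0.3029]
tcp_rot: [[0.994, 0.11, 0.001], [0.11, -0.994, -0.0], [0.001, 0.0, -1.0]]
force: [1.0, 0.4, -0.4]
opening: 1.001
```

>>> send_rows:
  moves:
    - [[0,0,0,0,-4.7,0,1],[0,0,0,0,-4.7,0,1],[0,0,0,0,-4.7,0,1],[0,0,0,0,0,0,1],[0,0,0,0,0,0,1]]

```text
time_s: 4.0
position: [0.5475, 0.2388, 0.3026]
tcp_rot: [[0.993, 0.114, 0.0], [0.114, -0.993, -0.001], [0.0, 0.001, -1.0]]
force: [-0.2, -0.4, -0.5]
opening: 0.999
```

Run:
```python
from h import *
s=readout.read_state();print(s["time_s"],s["position"],s["qvel"])
m=camera_model("wrist");im=capture("wrist");np.savez("w2.npz",K=m["camera_matrix"],P=m["pose"]);cv2.imwrite("pics/w2.png",im)
q=proj(m,[[.513,.23,.1]])[0].astype(int);x0=max(q[0]-130,0);y0=max(q[1]-90,0);print(x0,y0)
cv2.imwrite("pics/w2c.png",cv2.resize(im[y0:y0+180,x0:x0+260],None,fx=3,fy=3,interpolation=cv2.INTER_CUBIC))
```

```text
4.0 [0.5475 0.2388 0.3026] [-2.3594 -0.1893  0.4093 -0.4502 -0.1449  0.0376]
148 127
```

View pics/w2c.png

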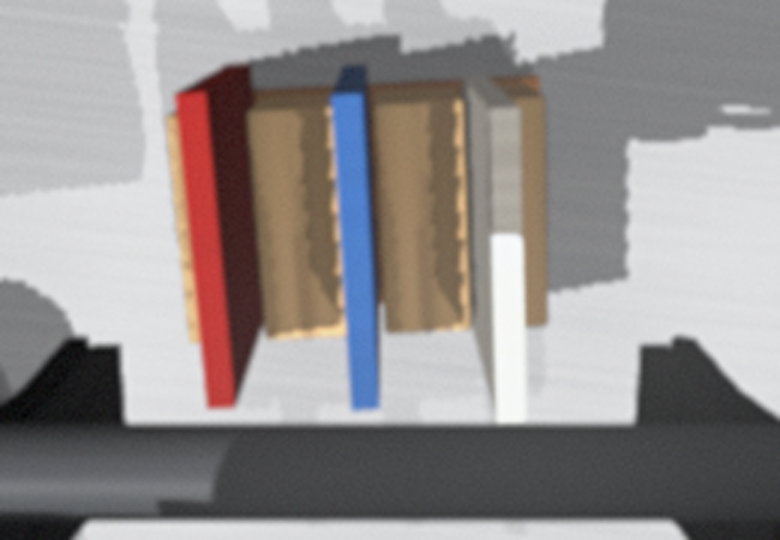

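The picture is good: the red top face runs from (178,94)/(208,92) to (207,407)/(236,406), with blue and white beside it.

Run:
```python
from h import *
d=np.load("w2.npz");m=dict(camera_matrix=d["K"],pose=d["P"])
g=lambda p,z:ray(m,(p[0]/3+148,p[1]/3+127),z)
for n,P in(("red",[(178,94),(208,92),(236,406),(207,407)]),("blue",[(332,95),(365,95),(378,408),(352,408)]),("white",[(486,106),(519,108),(526,422),(497,422)])):
    q=np.array([g(p,.132) for p in P]);c=q.mean(0);a=(q[0]+q[1]-q[2]-q[3])/2;b=(q[1]+q[2]-q[0]-q[3])/2
    print(n,c,"len",np.linalg.norm(a),"ang",np.degrees(np.arctan2(a[1],a[0])),"thick",np.linalg.norm(b))
    if n=="red": c0=c;delta([c[0],c[1],.2],np.degrees(np.arctan2(a[1],a[0]))-90)
```

```text
red [0.5202 0.2935 0.132 ] len 0.10927686129438488 ang 9.264380857823415 thick 0.009957304698315055
pos [0.5478 0.2378 0.3026] shift cm [-2.1218 -5.8619 10.2535]
tool y at -83.56383805169115 turn about tool z -2.828218909514561
blue [0.5254 0.2436 0.132 ] len 0.10920828265388892 ang 9.25506501591336 thick 0.009888189907505738
white [0.5267 0.1927 0.132 ] len 0.11072893148174304 ang 10.02864649254022 thick 0.010464921684202157
```

>>> send_rows:
  moves:
    - [[0,0,-2.8,0,0,0,-0.25],[0,0,0,-0.9,-2.97,3,-0.25],[0,0,0,-0.93,-2.97,3,-0.25],[0,0,0,0,0,4,-0.25],[0,0,0,0,0,2.2,-0.25]]

```text
time_s: 4.55
position: [0.5188, 0.2923, 0.1779]
tcp_rot: [[0.987, 0.159, -0.004], [0.159, -0.987, -0.002], [-0.004, 0.001, -1.0]]
force: [-0.5, 0.2, 0.4]
opening: 0.627
```

Run:
```python
from h import *
capture("top");capture("top")
s=readout.read_state();print(s["opening"],s["time_s"]);delta([.5202,.2935,.1],9.3-90)
```

```text
0.5387061533020352 4.65
pos [0.5182 0.2916 0.1771] shift cm [ 0.2945 -0.1736  7.7063]
tool y at -80.8901228012735 turn about tool z -0.19012280127350323
```

>>> send_rows:
  moves:
    - [[0,0,-0.2,0.25,-0.17,0.5,-0.25],[0,0,0,0,0,1,-0.25],[0,0,0,0,0,1.5,-0.25],[0,0,0,0,0,1.5,-0.25],[0,0,0,0,0,1.5,-0.25]]

```text
time_s: 5.15
position: [0.5237, 0.2965, 0.1212]
tcp_rot: [[0.986, 0.164, 0.003], [0.164, -0.986, 0.001], [0.003, -0.001, -1.0]]
force: [-0.4, 0.6, -0.6]
opening: 0.378
```

>>> send_rows:
  moves:
    - [[0,0,0,0,0,1.6,-0.25],[0,0,0,0,0,0,-0.6],[0,0,0,0,0,0,-1],[0,0,0,0,0,0,-1],[0,0,0,0,0,0,-1]]

```text
time_s: 5.65
position: [0.5232, 0.2967, 0.1058]
tcp_rot: [[0.986, 0.165, 0.002], [0.165, -0.986, 0.0], [0.003, -0.0, -1.0]]
force: [0.3, -0.8, 1.6]
opening: 0.113
```

>>> send_rows:
  moves:
    - [[0,0,0,0,0,0,-1],[0,0,0,0,0,0,-1],[0,0,0,0,0,0,-1],[0,0,0,0,0,-0.3,-1],[0,0,0,0,0,-0.7,-1]]

```text
time_s: 6.15
position: [0.5212, 0.2964, 0.1139]
tcp_rot: [[0.986, 0.164, -0.003], [0.164, -0.986, -0.001], [-0.003, 0.0, -1.0]]
force: [0.1, -1.3, -1.6]
opening: 0.11
```

>>> send_rows:
  moves:
    - [[0,0,0,0,0,-1.5,-1],[0,0,0,0,0,-2,-1],[0,0,0,0,0,-2,-1],[0,0,0,0,0,-2,-1],[0,0,0,0,0,-2.5,-1]]

```text
time_s: 6.65
position: [0.5211, 0.2965, 0.2146]
tcp_rot: [[0.986, 0.165, -0.003], [0.165, -0.986, -0.0], [-0.003, 0.0, -1.0]]
force: [-0.2, -0.5, -1.2]
opening: 0.111
```

>>> send_rows:
  moves:
    - [[0,0,0,0,0,-2.5,-1],[0,0,0,0,0,-1.5,-1],[0,0,0,0,0,0,-1],[0,0,0,0,0,0,-1],[0,0,0,0,0,0,-1]]

```text
time_s: 7.15
position: [0.5212, 0.2963, 0.2531]
tcp_rot: [[0.986, 0.165, -0.003], [0.165, -0.986, -0.001], [-0.003, 0.0, -1.0]]
force: [-0.0, -0.8, -2.4]
opening: 0.114
```

Run:
```python
from h import *
s=readout.read_state();print(s["opening"],s["time_s"],s["force"]);delta([.5638,-.0563,.25],96.5)
im=capture("side");cv2.imwrite("pics/s2.png",im[130:350,150:400])
```

```text
0.11365640003599144 7.15 [-0.0342 -0.7885 -2.3614]
pos [0.5212 0.2963 0.2531] shift cm [-1.6041 35.4815  0.3289]
tool y at -80.52786056402326 turn about tool z 2.9721394359767146
```

View pics/s2.png

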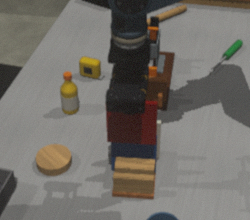

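The board is held upright at (130,120) in the crop, clear of the rack and with the others still in place. Next I carry it to the clamp.

>>> send_rows:
  moves:
    - [[0,0,3,0,1.5,0,-1],[0,0,0,0,4,0,-1],[0,0,0,0,4.5,0,-1],[0,0,0,0,4.5,0,-1],[0,0,0,0,4.5,0,-1]]

```text
time_s: 7.7
position: [0.5441, 0.1054, 0.2539]
tcp_rot: [[0.994, 0.111, -0.001], [0.111, -0.994, -0.001], [-0.001, 0.0, -1.0]]
force: [0.4, -0.3, 0.1]
opening: 0.112
```

>>> send_rows:
  moves:
    - [[0,0,0,0.25,4.5,0,-1],[0,0,0,0,4.5,0,-1],[0,0,0,0,4,0,-1],[0,0,0,0,2.5,0,-1],[0,0,0,0,1,0,-1]]

```text
time_s: 8.2
position: [0.5653, -0.0593, 0.2539]
tcp_rot: [[0.994, 0.107, -0.001], [0.107, -0.994, -0.001], [-0.001, 0.001, -1.0]]
force: [0.2, 0.4, -1.2]
opening: 0.115
```

>>> send_rows:
  moves:
    - [[0,0,0,0,0,1,-1],[0,0,0,0,0,1.5,-1],[0,0,0,0,0,1,-1],[0,0,0,0,0,0,-1],[0,0,0,0,0,0,-1]]

```text
time_s: 8.7
position: [0.5654, -0.0547, 0.2192]
tcp_rot: [[0.993, 0.114, -0.001], [0.114, -0.993, 0.0], [-0.001, -0.001, -1.0]]
force: [0.6, 0.0, -0.9]
opening: 0.11
```

Run:
```python
from h import *
s=readout.read_state();print(s["opening"],s["time_s"],s["force"],s["tcp_rot"]);delta([.5638,-.0563,.2],96.5)
m=camera_model("wrist");im=capture("wrist");np.savez("w3.npz",K=m["camera_matrix"],P=m["pose"]);cv2.imwrite("pics/w3.png",im)
```

```text
0.11045043647552938 8.7 [ 0.6142  0.0102 -0.863 ] [[ 0.9935  0.1139 -0.0009]
 [ 0.1139 -0.9935  0.0005]
 [-0.0008 -0.0005 -1.    ]]
pos [ 0.5654 -0.0547  0.2192] shift cm [-0.1736  0.147   1.9201]
tool y at -83.45832118760525 turn about tool z 0.04167881239476401
```

View pics/w3.png

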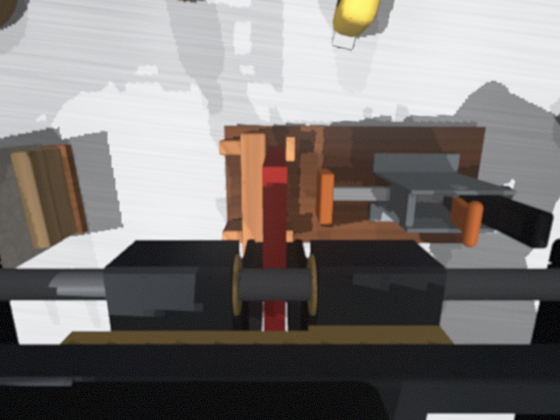

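The board hangs over the groove: top edge end at (274,168), fence top at about (250,190), far post at (290,149). I'll check these against the fit.

Run:
```python
from h import *
d=np.load("w3.npz");m=dict(camera_matrix=d["K"],pose=d["P"])
a=np.radians(96.5);R=np.array([[np.cos(a),-np.sin(a),0],[np.sin(a),np.cos(a),0],[0,0,1]]);t=np.array([.5638,-.0563,0])
W=lambda *X:t+R@np.array(X)/1000
for n,X in(("fence corner",(9,-60,85)),("post c",(-13,-45,62)),("bar",(-139,0,149)),("board end c",(0,-55,245))):print(n,proj(m,W(*X))[0])
for z in(.245,.25):
    for u in((263,167),(286,167)):print(z,R.T@(ray(m,u,z)-t)*1000)
im=cv2.imread("pics/w3.png")[120:260,210:330];cv2.imwrite("pics/w3c.png",cv2.resize(im,None,fx=5,fy=4,interpolation=cv2.INTER_CUBIC))
```

```text
fence corner [265.8434 133.4426]
post c [290.3093 149.1329]
bar [471.8993 223.859 ]
board end c [278.579  162.1278]
0.245 [  6.2319 -53.034  245.    ]
0.245 [ -2.9854 -53.06   245.    ]
0.25 [  6.065  -53.7074 250.    ]
0.25 [ -2.8155 -53.7325 250.    ]
```

View pics/w3c.png

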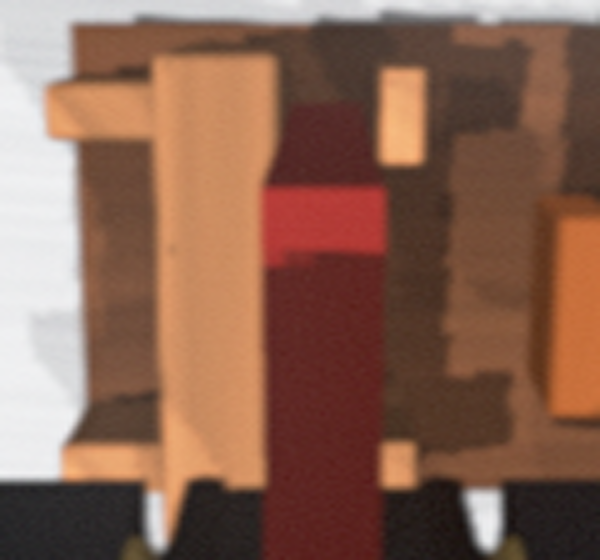

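The features match the fit within half a pixel. The board is 1.6 mm off toward the fence, so I correct that and lower it.

>>> send_rows:
  moves:
    - [[0,0,0,0,0.15,1,-1],[0,0,0,0,0,1,-1],[0,0,0,0,0,0.5,-1],[0,0,0,0,0,0,-1],[0,0,0,0,0,0,-1]]

```text
time_s: 9.25
position: [0.5657, -0.0572, 0.1943]
tcp_rot: [[0.994, 0.113, -0.0], [0.113, -0.994, 0.0], [-0.0, -0.0, -1.0]]
force: [0.4, 0.0, -1.2]
opening: 0.113
```

Run:
```python
from h import *
s=readout.read_state();print(s["force"]);delta([.5638,-.0563,.107],96.5)
```

```text
[ 0.3986  0.0397 -1.1818]
pos [ 0.5657 -0.0572  0.1943] shift cm [-0.1781 -0.1136  8.7311]
tool y at -83.53547559457353 turn about tool z -0.03547559457354055
```

>>> send_rows:
  moves:
    - [[0,0,0,0,-0.05,1.5,-1],[0,0,0,0,0,2,-1],[0,0,0,0,0,2,-1],[0,0,0,0,0,1.5,-1],[0,0,0,0,0,0.8,-1]]

```text
time_s: 9.75
position: [0.5653, -0.0567, 0.1156]
tcp_rot: [[0.994, 0.113, -0.001], [0.113, -0.994, 0.0], [-0.001, -0.001, -1.0]]
force: [0.2, 0.3, -1.2]
opening: 0.111
```

>>> send_rows:
  moves:
    - [[0,0,0,0,0,0.2,-1],[0,0,0,0,0,0.2,-1],[0,0,0,0,0,0.1,-1],[0,0,0,0,0,0,-1],[0,0,0,0,0,0,-1]]

```text
time_s: 10.25
position: [0.5661, -0.0568, 0.1121]
tcp_rot: [[0.994, 0.113, 0.001], [0.113, -0.994, -0.0], [0.001, 0.0, -1.0]]
force: [-0.3, -0.1, -1.2]
opening: 0.112
```

No contact yet, so I keep lowering in small steps.

>>> send_rows:
  moves:
    - [[0,0,0,0,0,0.1,-1],[0,0,0,0,0,0.1,-1],[0,0,0,0,0,0.1,-1],[0,0,0,0,0,0,-1],[0,0,0,0,0,0,-1]]

```text
time_s: 10.75
position: [0.5657, -0.0567, 0.1085]
tcp_rot: [[0.994, 0.113, -0.0], [0.113, -0.994, 0.0], [-0.0, -0.0, -1.0]]
force: [0.1, 0.6, -1.3]
opening: 0.109
```

>>> send_rows:
  moves:
    - [[0,0,0,0,0,0.1,-1],[0,0,0,0,0,0.1,-1],[0,0,0,0,0,0,-1],[0,0,0,0,0,0,-1],[0,0,0,0,0,0,-1]]

```text
time_s: 11.25
position: [0.5657, -0.0567, 0.1066]
tcp_rot: [[0.994, 0.113, 0.0], [0.113, -0.994, -0.0], [0.0, 0.0, -1.0]]
force: [-0.4, 0.1, -0.7]
opening: 0.114
```

>>> send_rows:
  moves:
    - [[0,0,0,0,0,0.1,-1],[0,0,0,0,0,0.1,-1],[0,0,0,0,0,0,-1],[0,0,0,0,0,0,-1],[0,0,0,0,0,0,-1]]

```text
time_s: 11.75
position: [0.5658, -0.0568, 0.1058]
tcp_rot: [[0.994, 0.113, 0.001], [0.113, -0.994, -0.0], [0.001, 0.0, -1.0]]
force: [-2.2, -0.5, 5.1]
opening: 0.113
```

>>> send_rows:
  moves:
    - [[0,0,0,0,0,0.1,-1],[0,0,0,0,0,0.1,-1],[0,0,0,0,0,0,-1],[0,0,0,0,0,0,-1],[0,0,0,0,0,0,-1]]

```text
time_s: 12.25
position: [0.5658, -0.057, 0.1056]
tcp_rot: [[0.994, 0.113, 0.001], [0.113, -0.994, -0.001], [0.001, 0.001, -1.0]]
force: [-5.1, -0.3, 18.9]
opening: 0.116
```

Floor contact came at TCP z .1058, as expected. I take the pressure off and release.

>>> send_rows:
  moves:
    - [[0,0,0,0,0,-0.2,-1],[0,0,0,0,0,0,-0.5],[0,0,0,0,0,0,0],[0,0,0,0,0,0,0.2],[0,0,0,0,0,0,0.2]]

```text
time_s: 12.75
position: [0.5656, -0.0567, 0.1041]
tcp_rot: [[0.994, 0.113, -0.001], [0.113, -0.994, 0.0], [-0.001, -0.0, -1.0]]
force: [-0.4, 0.2, -0.5]
opening: 0.391
```

>>> send_rows:
  moves:
    - [[0,0,0,0,0,-0.5,0.2],[0,0,0,0,0,-1,0.2],[0,0,0,0,0,-2,0.2],[0,0,0,0,0,-3,0.2],[0,0,0,0,0,-3,0.2]]

```text
time_s: 13.25
position: [0.5655, -0.0567, 0.201]
tcp_rot: [[0.994, 0.113, -0.0], [0.113, -0.994, 0.0], [-0.0, -0.0, -1.0]]
force: [-0.6, 0.0, -0.3]
opening: 0.598
```

>>> send_rows:
  moves:
    - [[0,0,0,0,0,-3,0.2],[0,0,0,0,0,-2,-1],[0,0,0,0,0,0,-1],[0,0,0,0,0,0,-1],[0,0,0,0,0,0,-1]]

```text
time_s: 13.75
position: [0.5647, -0.0564, 0.2484]
tcp_rot: [[0.994, 0.113, -0.003], [0.113, -0.994, 0.001], [-0.002, -0.001, -1.0]]
force: [-0.7, 0.2, 0.1]
opening: 0.318
```

Run:
```python
from h import *
s=readout.read_state();print(s["time_s"],s["force"],s["opening"]);delta([.5638,-.0563,.25],96.5)
m=camera_model("wrist");im=capture("wrist");np.savez("w4.npz",K=m["camera_matrix"],P=m["pose"]);cv2.imwrite("pics/w4.png",im)
```

```text
13.75 [-0.6725  0.2377  0.0635] 0.31795156765343113
pos [ 0.5647 -0.0564  0.2484] shift cm [-0.0868 -0.0225 -0.1614]
tool y at -83.52782811573584 turn about tool z -0.027828115735815118
```

View pics/w4.png

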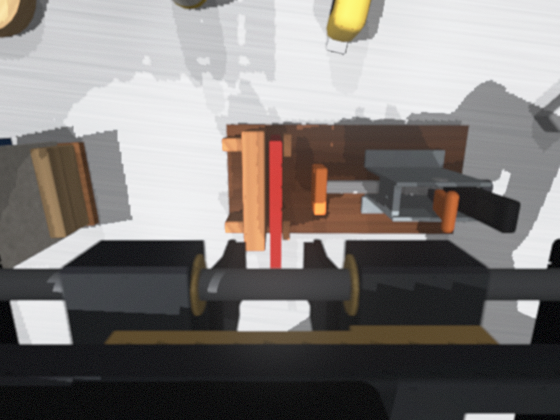

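The board stands free in the groove, top edge from (276,140) to (276,265), and the jaw has not moved. Next I move to the +x side of the trigger bar with the fingers shut, so I can push it with the arm while watching the force.

>>> send_rows:
  moves:
    - [[0,0,0,-0.1,2,0,-1],[0,0,0,0,4,0,-1],[0,0,0,0,3.6,0,-1],[0,0,0,0,1,0,-1],[0,0,0,0,0,0,-1]]

```text
time_s: 14.3
position: [0.5762, -0.1634, 0.2481]
tcp_rot: [[0.994, 0.11, -0.002], [0.11, -0.994, 0.001], [-0.002, -0.002, -1.0]]
force: [-0.2, -0.0, 0.4]
opening: 0.007
```

```bash
cat > c.py <<'E'
from h import *
a=np.radians(96.5);R=np.array([[np.cos(a),-np.sin(a),0],[np.sin(a),np.cos(a),0],[0,0,1]]);t=np.array([.5638,-.0563,0])
def cl():
    s=readout.read_state();print("t",s["time_s"],"tcp in clamp mm",R.T@(s["position"]-t)*1000,"F clamp",R.T@np.array(s["force"]),"open",s["opening"])
if __name__=="__main__":
    cl()
    for f,u in(("w1",(241,196)),("w4",(313,190))):
        d=np.load(f+".npz");m=dict(camera_matrix=d["K"],pose=d["P"]);print(f,R.T@(ray(m,u,.07)-t)*1000)
    d=np.load("w4.npz");m=dict(camera_matrix=d["K"],pose=d["P"])
    for u in((270,141),(282,141),(270,265),(282,265)):print(R.T@(ray(m,u,.132)-t)*1000)
E
python3 c.py
```

```text
t 14.3 tcp in clamp mm [-107.7677   -0.2028  248.1226] F clamp [-0.0115  0.1554  0.4434] open 0.006618378559597539
w1 [-40.5467   0.3293  70.    ]
w4 [-39.2255  -1.0728  70.    ]
[  3.5544 -53.7337 132.    ]
[ -6.0647 -53.7489 132.    ]
[  3.7342  53.6942 132.    ]
[ -6.8453  53.6724 132.    ]
```

>>> send_rows:
  moves:
    - [[0,0,0,0,0,2,-1],[0,0,0,0,0,3,-1],[0,0,0,0,0,3,-1],[0,0,0,0,0,2.5,-1],[0,0,0,0,0,1.3,-1]]

```text
time_s: 14.8
position: [0.5746, -0.1594, 0.1288]
tcp_rot: [[0.993, 0.114, -0.005], [0.114, -0.993, 0.003], [-0.005, -0.004, -1.0]]
force: [0.2, -0.1, -0.5]
opening: 0.004
```

>>> send_rows:
  moves:
    - [[0,0,0,0,0.4,0,-1],[0,0,0,0,0.2,0,-1],[0,0,0,0,0.2,0,-1],[0,0,0,0,0.2,0,-1],[0,0,0,0,0.2,0,-1]]

```text
time_s: 15.3
position: [0.5786, -0.1746, 0.1326]
tcp_rot: [[0.994, 0.113, 0.002], [0.113, -0.994, -0.001], [0.002, 0.001, -1.0]]
force: [-0.3, -0.5, -0.5]
opening: 0.009
```

>>> send_rows:
  moves:
    - [[0,0,0,0,0.2,0,-1],[0,0,0,0,0.2,0,-1],[0,0,0,0,0.2,0,-1],[0,0,0,0,0.2,0,-1],[0,0,0,0,0.2,0,-1]]

```text
time_s: 15.8
position: [0.5789, -0.1827, 0.1317]
tcp_rot: [[0.994, 0.112, -0.001], [0.112, -0.994, 0.002], [-0.0, -0.003, -1.0]]
force: [-0.6, 5.5, 4.1]
opening: 0.007
```

```bash
python3 -c "from c import *;cl()"
```

```text
t 15.8 tcp in clamp mm [-127.3077   -0.6629  131.7179] F clamp [ 5.4897 -0.0619  4.1381] open 0.006514913058691597
```

>>> send_rows:
  moves:
    - [[0,0,0,0,0.2,0,-1],[0,0,0,0,0.2,0,-1],[0,0,0,0,0.2,0,-1],[0,0,0,0,0.1,0,-1],[0,0,0,0,0,0,-1]]

```text
time_s: 16.3
position: [0.5796, -0.1892, 0.1319]
tcp_rot: [[0.994, 0.113, -0.001], [0.113, -0.994, 0.003], [-0.001, -0.003, -1.0]]
force: [-1.3, 6.8, 4.9]
opening: 0.006
```

>>> send_rows:
  moves:
    - [[0,0,0,0,0.2,0,-1],[0,0,0,0,0.2,0,-1],[0,0,0,0,0.1,0,-1],[0,0,0,0,0,0,-1],[0,0,0,0,0,0,-1]]

```text
time_s: 16.8
position: [0.5801, -0.1943, 0.1318]
tcp_rot: [[0.994, 0.113, -0.001], [0.113, -0.994, 0.003], [-0.001, -0.003, -1.0]]
force: [-0.6, 6.6, 4.5]
opening: 0.008
```

```bash
python3 -c "from c import *;cl()"
```

```text
t 16.8 tcp in clamp mm [-138.9236   -0.5913  131.807 ] F clamp [ 6.6024 -0.1398  4.464 ] open 0.0076543465694317485
```

>>> send_rows:
  moves:
    - [[0,0,0,0,0.1,0,-1],[0,0,0,0,0.1,0,-1],[0,0,0,0,0,0,-1],[0,0,0,0,0,0,-1],[0,0,0,0,0,0,-1]]

```text
time_s: 17.3
position: [0.5803, -0.1956, 0.1318]
tcp_rot: [[0.994, 0.112, -0.001], [0.112, -0.994, 0.004], [-0.001, -0.004, -1.0]]
force: [-0.8, 7.0, 4.6]
opening: -0.001
```

>>> send_rows:
  moves:
    - [[0,0,0,0,0.1,0,-1],[0,0,0,0,0.1,0,-1],[0,0,0,0,0,0,-1],[0,0,0,0,0,0,-1],[0,0,0,0,0,0,-1]]

```text
time_s: 17.8
position: [0.5804, -0.1967, 0.1318]
tcp_rot: [[0.994, 0.112, -0.002], [0.112, -0.994, 0.005], [-0.001, -0.006, -1.0]]
force: [0.7, 9.3, 4.5]
opening: 0.005
```

```bash
python3 -c "
from c import *;cl()
im=capture('side');print([(np.round(R.T@(q['location']-t)*1000),q['p']) for q in spot_in('side','trigger_bar')+spot_in('side','jaw_face')])"
```

```text
t 17.8 tcp in clamp mm [-141.4095   -0.5506  131.7501] F clamp [ 9.1799 -1.7728  4.4731] open 0.0046041661569295525
[(array([-148.,    3.,  111.]), 0.43)]
```

The force is rising at -141 mm, which is full stroke as the geometry predicts. Let go, wait, and squeeze again.

>>> send_rows:
  moves:
    - [[0,0,0,0,-1.6,0,-1],[0,0,0,0,-1.6,0,-1],[0,0,0,0,0,0,-1],[0,0,0,0,0,0,-1],[0,0,0,0,0,0,-1]]

```text
time_s: 18.45
position: [0.5777, -0.1686, 0.1316]
tcp_rot: [[0.994, 0.113, 0.001], [0.113, -0.994, -0.001], [0.001, 0.001, -1.0]]
force: [0.4, 1.0, -1.3]
opening: 0.005
```

>>> send_rows:
  moves:
    - [[0,0,0,0,0,0,-1],[0,0,0,0,0,0,-1],[0,0,0,0,0,0,-1],[0,0,0,0,0,0,-1],[0,0,0,0,0.4,0,-1]]

```text
time_s: 18.95
position: [0.5776, -0.1719, 0.1315]
tcp_rot: [[0.994, 0.113, -0.0], [0.113, -0.994, 0.0], [-0.0, -0.0, -1.0]]
force: [0.3, -0.1, -0.7]
opening: 0.004
```

>>> send_rows:
  moves:
    - [[0,0,0,0,0.4,0,-1],[0,0,0,0,0.3,0,-1],[0,0,0,0,0.3,0,-1],[0,0,0,0,0.3,0,-1],[0,0,0,0,0.2,0,-1]]

```text
time_s: 19.45
position: [0.5792, -0.1858, 0.1318]
tcp_rot: [[0.994, 0.112, -0.001], [0.112, -0.994, 0.002], [-0.0, -0.002, -1.0]]
force: [-0.9, 4.9, 3.7]
opening: 0.008
```

>>> send_rows:
  moves:
    - [[0,0,0,0,0.3,0,-1],[0,0,0,0,0.3,0,-1],[0,0,0,0,0.2,0,-1],[0,0,0,0,0.1,0,-1],[0,0,0,0,0,0,-1]]

```text
time_s: 19.95
position: [0.5801, -0.1944, 0.1319]
tcp_rot: [[0.994, 0.113, -0.001], [0.113, -0.994, 0.003], [-0.001, -0.003, -1.0]]
force: [-0.5, 5.9, 4.8]
opening: 0.006
```

```bash
python3 -c "from c import *;cl()"
```

```text
t 19.95 tcp in clamp mm [-139.0542   -0.5821  131.8791] F clamp [ 5.8905 -0.1426  4.8115] open 0.005868118226262527
```

>>> send_rows:
  moves:
    - [[0,0,0,0,0.2,0,-1],[0,0,0,0,0.2,0,-1],[0,0,0,0,0,0,-1],[0,0,0,0,0,0,-1],[0,0,0,0,0,0,-1]]

```text
time_s: 20.45
position: [0.5804, -0.1969, 0.1318]
tcp_rot: [[0.994, 0.112, -0.001], [0.112, -0.994, 0.005], [-0.001, -0.005, -1.0]]
force: [-0.9, 8.7, 4.6]
opening: 0.005
```

```bash
python3 -c "
from c import *;cl()
m=camera_model('wrist');np.savez('w5.npz',K=m['camera_matrix'],P=m['pose']);im=capture('wrist');cv2.imwrite('pics/w5.png',im)
print(proj(m,[t+R@np.array([x,0,.074]) for x in (-.04,-.02,-.005)]))"
```

```text
t 20.45 tcp in clamp mm [-141.612    -0.5568  131.818 ] F clamp [ 8.698  -0.0771  4.5783] open 0.004612925344138487
[[124.9253 226.5869]
 [ 95.4714 226.5106]
 [ 73.3981 226.4534]]
```

View pics/w5.png

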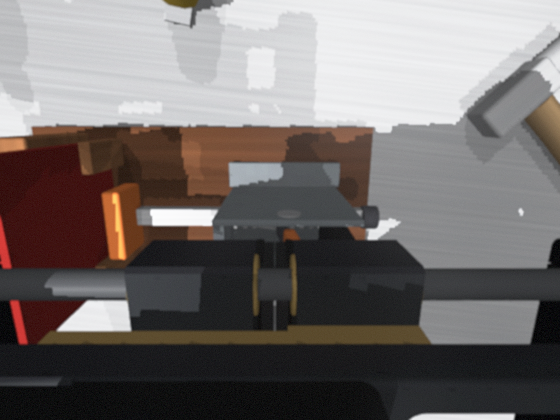

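The jaw front is at column 104 or so, about -26 mm, so travel is roughly 22 mm and it needs about 25 mm more. The board still stands. Stroke 3 next.

>>> send_rows:
  moves:
    - [[0,0,0,0,-1.6,0,-1],[0,0,0,0,-1.6,0,-1],[0,0,0,0,0,0,-1],[0,0,0,0,0,0,-1],[0,0,0,0,0,0,-1]]

```text
time_s: 21.0
position: [0.5777, -0.1686, 0.1316]
tcp_rot: [[0.994, 0.113, 0.001], [0.113, -0.994, -0.001], [0.0, 0.001, -1.0]]
force: [-0.2, 0.4, 0.7]
opening: 0.009
```

>>> send_rows:
  moves:
    - [[0,0,0,0,0,0,-1],[0,0,0,0,0,0,-1],[0,0,0,0,0,0,-1],[0,0,0,0,0,0,-1],[0,0,0,0,0.4,0,-1]]

```text
time_s: 21.5
position: [0.5776, -0.1719, 0.1315]
tcp_rot: [[0.994, 0.113, -0.0], [0.113, -0.994, 0.0], [-0.0, -0.0, -1.0]]
force: [0.1, -0.3, -0.6]
opening: 0.009
```

>>> send_rows:
  moves:
    - [[0,0,0,0,0.4,0,-1],[0,0,0,0,0.3,0,-1],[0,0,0,0,0.3,0,-1],[0,0,0,0,0.3,0,-1],[0,0,0,0,0.2,0,-1]]

```text
time_s: 22.0
position: [0.5793, -0.1858, 0.1318]
tcp_rot: [[0.994, 0.112, -0.001], [0.112, -0.994, 0.002], [-0.0, -0.002, -1.0]]
force: [0.1, 4.7, 2.8]
opening: 0.005
```

>>> send_rows:
  moves:
    - [[0,0,0,0,0.2,0,-1],[0,0,0,0,0.2,0,-1],[0,0,0,0,0.1,0,-1],[0,0,0,0,0,0,-1],[0,0,0,0,0,0,-1]]

```text
time_s: 22.5
position: [0.5797, -0.1903, 0.1319]
tcp_rot: [[0.994, 0.113, -0.001], [0.113, -0.994, 0.003], [-0.0, -0.003, -1.0]]
force: [-1.2, 6.0, 5.5]
opening: 0.001
```

>>> send_rows:
  moves:
    - [[0,0,0,0,0.2,0,-1],[0,0,0,0,0.2,0,-1],[0,0,0,0,0.2,0,-1],[0,0,0,0,0.2,0,-1],[0,0,0,0,0,0,-1]]

```text
time_s: 23.0
position: [0.5804, -0.197, 0.1319]
tcp_rot: [[0.994, 0.112, -0.001], [0.112, -0.994, 0.005], [-0.001, -0.005, -1.0]]
force: [-0.5, 8.6, 6.0]
opening: 0.002
```

```bash
python3 -c "from c import *;cl()"
```

```text
t 23.0 tcp in clamp mm [-141.6945   -0.563   131.8741] F clamp [ 8.6255 -0.4314  5.9595] open 0.0018118799151885317
```

>>> send_rows:
  moves:
    - [[0,0,0,0,-1.6,0,-1],[0,0,0,0,-1.6,0,-1],[0,0,0,0,0,0,-1],[0,0,0,0,0,0,-1],[0,0,0,0,0,0,-1]]

```text
time_s: 23.5
position: [0.5777, -0.1686, 0.1316]
tcp_rot: [[0.994, 0.113, 0.001], [0.113, -0.994, -0.001], [0.0, 0.001, -1.0]]
force: [0.1, 0.5, 0.0]
opening: 0.005
```

>>> send_rows:
  moves:
    - [[0,0,0,0,0,0,-1],[0,0,0,0,0,0,-1],[0,0,0,0,0,0,-1],[0,0,0,0,0,0,-1],[0,0,0,0,0.4,0,-1]]

```text
time_s: 24.0
position: [0.5776, -0.1719, 0.1315]
tcp_rot: [[0.994, 0.113, -0.0], [0.113, -0.994, 0.0], [-0.0, -0.0, -1.0]]
force: [-0.6, -0.4, 0.1]
opening: 0.001
```

>>> send_rows:
  moves:
    - [[0,0,0,0,0.4,0,-1],[0,0,0,0,0.3,0,-1],[0,0,0,0,0.2,0,-1],[0,0,0,0,0.2,0,-1],[0,0,0,0,0,0,-1]]

```text
time_s: 24.5
position: [0.579, -0.1826, 0.1317]
tcp_rot: [[0.994, 0.113, -0.0], [0.113, -0.994, 0.001], [-0.0, -0.001, -1.0]]
force: [-0.5, 3.6, 3.1]
opening: 0.006
```

>>> send_rows:
  moves:
    - [[0,0,0,0,0.1,0,-1],[0,0,0,0,0.1,0,-1],[0,0,0,0,0.1,0,-1],[0,0,0,0,0.1,0,-1],[0,0,0,0,0,0,-1]]

```text
time_s: 25.0
position: [0.5794, -0.1869, 0.1316]
tcp_rot: [[0.994, 0.113, -0.0], [0.113, -0.994, 0.0], [-0.0, -0.0, -1.0]]
force: [-0.4, 4.5, 3.9]
opening: 0.004
```

>>> send_rows:
  moves:
    - [[0,0,0,0,0.1,0,-1],[0,0,0,0,0.1,0,-1],[0,0,0,0,0.1,0,-1],[0,0,0,0,0.1,0,-1],[0,0,0,0,0,0,-1]]

```text
time_s: 25.5
position: [0.5797, -0.1901, 0.1317]
tcp_rot: [[0.994, 0.113, -0.0], [0.113, -0.994, 0.002], [-0.0, -0.002, -1.0]]
force: [-1.1, 5.5, 5.4]
opening: 0.008
```

>>> send_rows:
  moves:
    - [[0,0,0,0,0.1,0,-1],[0,0,0,0,0.1,0,-1],[0,0,0,0,0.1,0,-1],[0,0,0,0,0.1,0,-1],[0,0,0,0,0,0,-1]]

```text
time_s: 26.0
position: [0.5802, -0.1943, 0.1317]
tcp_rot: [[0.994, 0.113, -0.0], [0.113, -0.994, 0.001], [-0.0, -0.001, -1.0]]
force: [-0.8, 6.4, 5.2]
opening: 0.004
```

>>> send_rows:
  moves:
    - [[0,0,0,0,0.1,0,-1],[0,0,0,0,0.1,0,-1],[0,0,0,0,0.1,0,-1],[0,0,0,0,0,0,-1],[0,0,0,0,0,0,-1]]

```text
time_s: 26.5
position: [0.5804, -0.196, 0.1316]
tcp_rot: [[0.994, 0.112, -0.001], [0.112, -0.994, 0.004], [-0.0, -0.004, -1.0]]
force: [-1.0, 9.3, 5.9]
opening: 0.003
```

```bash
python3 -c "
from c import *;cl()
m=camera_model('wrist');im=capture('wrist');cv2.imwrite('pics/w6.png',im)
for r in regions_of('wrist','jaw'):
    k=r['mask'];ys,xs=np.where(k);print(r['p'],xs.min(),xs.max(),ys.min(),ys.max())
b,g,rr=[im[...,i].astype(int) for i in range(3)]
k=((rr-b)>90)&(g-b>25);k[:130]=0;k[245:]=0;k[:,:20]=0;k[:,200:]=0
ys,xs=np.where(k);
for y in range(185,240,8):print(y,xs[ys==y][[0,-1]] if (ys==y).any() else None)
print(proj(m,[t+R@np.array([x,-.024,.074]) for x in (-.04,-.02,-.01,-.001)]))"
```

```text
t 26.5 tcp in clamp mm [-140.654    -0.6587  131.6256] F clamp [ 9.3502 -0.0588  5.8576] open 0.002524653114317477
0.93 82 362 182 258
185 None
193 [84 99]
201 [ 83 101]
209 [ 85 102]
217 [ 86 103]
225 [ 87 104]
233 [ 88 105]
[[122.0108 192.1598]
 [ 91.6981 192.1086]
 [ 76.5487 192.083 ]
 [ 62.9182 192.06  ]]
```

The jaw is at about -14.5 mm (travel near .0335) and has not reached the board. I'll push slightly deeper to make sure the stroke is full.

>>> send_rows:
  moves:
    - [[0,0,0,0,0.1,0,-1],[0,0,0,0,0.1,0,-1],[0,0,0,0,0,0,-1],[0,0,0,0,0,0,-1],[0,0,0,0,0,0,-1]]

```text
time_s: 27.1
position: [0.5805, -0.1976, 0.1316]
tcp_rot: [[0.994, 0.112, -0.001], [0.112, -0.994, 0.004], [-0.001, -0.004, -1.0]]
force: [0.0, 8.8, 5.0]
opening: 0.006
```

```bash
cat > j.py <<'E'
from c import *
cl();m=camera_model('wrist');im=capture('wrist')
b,g,rr=[im[...,i].astype(int) for i in range(3)]
k=((rr-b)>90)&(g-b>25);k[:130]=0;k[245:]=0;k[:,200:]=0
e=proj(m,[t+R@np.array([x,-.02,.074]) for x in (-.04,0)]);y=int(e[0,1])+3
c=[np.where(k[v,20:])[0][0]+20 for v in range(y,y+6) if k[v,20:].any()]
print("jaw face x mm",[round(-40+40*(u-e[0,0])/(e[1,0]-e[0,0]),1) for u in c])
E
python3 j.py
```

```text
t 27.1 tcp in clamp mm [-142.3308   -0.6214  131.6091] F clamp [ 8.7842 -1.0146  5.037 ] open 0.006032892170118332
jaw face x mm [np.float64(-12.6), np.float64(-12.6), np.float64(-12.6), np.float64(-12.6), np.float64(-13.3), np.float64(-13.3)]
```

It is still advancing, so that wasn't the stop. Continue.

>>> send_rows:
  moves:
    - [[0,0,0,0,0.1,0,-1],[0,0,0,0,0.1,0,-1],[0,0,0,0,0.1,0,-1],[0,0,0,0,0,0,-1],[0,0,0,0,0,0,-1]]

```text
time_s: 27.65
position: [0.5807, -0.1998, 0.1315]
tcp_rot: [[0.994, 0.112, -0.001], [0.112, -0.994, 0.006], [-0.001, -0.006, -1.0]]
force: [-0.2, 10.2, 5.7]
opening: 0.005
```

```bash
python3 j.py
```

```text
t 27.65 tcp in clamp mm [-144.5257   -0.592   131.4514] F clamp [10.1921 -0.9783  5.7109] open 0.00510727775459748
jaw face x mm [np.float64(-11.5), np.float64(-11.5), np.float64(-11.5), np.float64(-11.5), np.float64(-11.5), np.float64(-11.5)]
```

>>> send_rows:
  moves:
    - [[0,0,0,0,0.1,0,-1],[0,0,0,0,0.1,0,-1],[0,0,0,0,0.1,0,-1],[0,0,0,0,0,0,-1],[0,0,0,0,0,0,-1]]

```text
time_s: 28.2
position: [0.5807, -0.2, 0.1314]
tcp_rot: [[0.994, 0.111, -0.002], [0.111, -0.994, 0.01], [-0.001, -0.011, -1.0]]
force: [0.3, 17.5, 8.2]
opening: 0.009
```

```bash
python3 j.py
```

```text
t 28.2 tcp in clamp mm [-144.6759   -0.5566  131.4291] F clamp [17.3075 -2.3124  8.151 ] open 0.009324828288569575
jaw face x mm [np.float64(-10.9), np.float64(-10.9), np.float64(-11.6), np.float64(-11.6), np.float64(-11.6), np.float64(-11.6)]
```

A stop at -144.6 with the jaw still about 5 mm from the board: this is the full-squeeze stop, at about 2.4 N/mm. Release fully and make the next stroke.

>>> send_rows:
  moves:
    - [[0,0,0,0,-1.2,0,-1],[0,0,0,0,-1.3,0,-1],[0,0,0,0,-1.3,0,-1],[0,0,0,0,0,0,-1],[0,0,0,0,0,0,-1]]

```text
time_s: 28.75
position: [0.5775, -0.1683, 0.1315]
tcp_rot: [[0.994, 0.114, 0.0], [0.114, -0.994, -0.001], [0.0, 0.001, -1.0]]
force: [0.7, -0.3, -0.4]
opening: 0.005
```

>>> send_rows:
  moves:
    - [[0,0,0,0,0,0,-1],[0,0,0,0,0,0,-1],[0,0,0,0,0,0,-1],[0,0,0,0,0,0,-1],[0,0,0,0,0.4,0,-1]]

```text
time_s: 29.25
position: [0.5776, -0.1719, 0.1315]
tcp_rot: [[0.994, 0.113, -0.0], [0.113, -0.994, 0.0], [-0.0, -0.0, -1.0]]
force: [0.3, 0.4, -0.3]
opening: 0.007
```

>>> send_rows:
  moves:
    - [[0,0,0,0,0.3,0,-1],[0,0,0,0,0.2,0,-1],[0,0,0,0,0.2,0,-1],[0,0,0,0,0.2,0,-1],[0,0,0,0,0,0,-1]]

```text
time_s: 29.75
position: [0.5787, -0.1806, 0.1316]
tcp_rot: [[0.994, 0.112, -0.0], [0.112, -0.994, 0.001], [-0.0, -0.001, -1.0]]
force: [0.7, 1.2, 1.3]
opening: 0.006
```

```bash
python3 j.py
```

```text
t 29.75 tcp in clamp mm [-125.2366   -0.7637  131.634 ] F clamp [ 1.0703 -0.8061  1.2563] open 0.006256805741434814
jaw face x mm [np.float64(-11.1), np.float64(-11.1), np.float64(-11.1), np.float64(-11.1), np.float64(-11.1), np.float64(-11.8)]
```

>>> send_rows:
  moves:
    - [[0,0,0,0,0.15,0,-1],[0,0,0,0,0.15,0,-1],[0,0,0,0,0.15,0,-1],[0,0,0,0,0.15,0,-1],[0,0,0,0,0,0,-1]]

```text
time_s: 30.3
position: [0.5791, -0.1847, 0.1321]
tcp_rot: [[0.994, 0.113, -0.001], [0.113, -0.994, 0.004], [-0.0, -0.004, -1.0]]
force: [-0.2, 7.7, 6.0]
opening: 0.005
```

>>> send_rows:
  moves:
    - [[0,0,0,0,0.15,0,-1],[0,0,0,0,0.15,0,-1],[0,0,0,0,0.1,0,-1],[0,0,0,0,0,0,-1],[0,0,0,0,0,0,-1]]

```text
time_s: 30.8
position: [0.5796, -0.1888, 0.132]
tcp_rot: [[0.994, 0.113, -0.001], [0.113, -0.994, 0.003], [-0.0, -0.003, -1.0]]
force: [-1.1, 6.8, 6.4]
opening: 0.002
```

```bash
python3 j.py
```

```text
t 30.8 tcp in clamp mm [-133.3983   -0.6648  132.0173] F clamp [6.9267 0.3464 6.4308] open 0.00199107270837586
jaw face x mm [np.float64(-4.9), np.float64(-4.9), np.float64(-5.6), np.float64(-5.6), np.float64(-5.6), np.float64(-5.6)]
```

>>> send_rows:
  moves:
    - [[0,0,0,0,0.1,0,-1],[0,0,0,0,0.1,0,-1],[0,0,0,0,0.1,0,-1],[0,0,0,0,0,0,-1],[0,0,0,0,0,0,-1]]

```text
time_s: 31.35
position: [0.5799, -0.1918, 0.132]
tcp_rot: [[0.994, 0.113, -0.001], [0.113, -0.994, 0.003], [-0.001, -0.003, -1.0]]
force: [-0.6, 7.0, 5.1]
opening: 0.007
```

>>> send_rows:
  moves:
    - [[0,0,0,0,0.1,0,-1],[0,0,0,0,0.1,0,-1],[0,0,0,0,0,0,-1],[0,0,0,0,0,0,-1],[0,0,0,0,0,0,-1]]

```text
time_s: 31.85
position: [0.5801, -0.1938, 0.132]
tcp_rot: [[0.994, 0.113, -0.001], [0.113, -0.994, 0.003], [-0.001, -0.003, -1.0]]
force: [-1.1, 7.1, 5.7]
opening: 0.008
```

```bash
python3 j.py
```

```text
t 31.85 tcp in clamp mm [-138.4151   -0.6509  132.0267] F clamp [7.1711 0.3228 5.6954] open 0.008399527182506241
jaw face x mm [np.float64(-2.0), np.float64(-2.0), np.float64(-2.0), np.float64(-2.0), np.float64(-2.0), np.float64(-2.7)]
```

>>> send_rows:
  moves:
    - [[0,0,0,0,0.1,0,-1],[0,0,0,0,0.1,0,-1],[0,0,0,0,0.1,0,-1],[0,0,0,0,0,0,-1],[0,0,0,0,0,0,-1]]

```text
time_s: 32.4
position: [0.5802, -0.1951, 0.1321]
tcp_rot: [[0.994, 0.112, -0.002], [0.112, -0.994, 0.006], [-0.001, -0.006, -1.0]]
force: [-0.3, 9.3, 8.0]
opening: 0.003
```

```bash
python3 j.py
```

```text
t 32.4 tcp in clamp mm [-139.7628   -0.6014  132.0889] F clamp [ 9.2579 -0.7889  7.9813] open 0.0034080737169331116
jaw face x mm [np.float64(-1.6), np.float64(-2.2), np.float64(-2.2), np.float64(-2.2), np.float64(-2.2), np.float64(-2.2)]
```

Contact: the TCP moved 1.3 mm of the 3 mm commanded. Now build force to about 18 N in small steps.

>>> send_rows:
  moves:
    - [[0,0,0,0,0.1,0,-1],[0,0,0,0,0.1,0,-1],[0,0,0,0,0,0,-1],[0,0,0,0,0,0,-1],[0,0,0,0,0,0,-1]]

```text
time_s: 32.95
position: [0.5802, -0.1957, 0.1321]
tcp_rot: [[0.994, 0.112, -0.002], [0.112, -0.994, 0.009], [-0.001, -0.009, -1.0]]
force: [-0.3, 13.7, 7.4]
opening: 0.003
```

>>> send_rows:
  moves:
    - [[0,0,0,0,0.1,0,-1],[0,0,0,0,0,0,-1],[0,0,0,0,0,0,-1],[0,0,0,0,0,0,-1],[0,0,0,0,0,0,-1]]

```text
time_s: 33.45
position: [0.5803, -0.1959, 0.1321]
tcp_rot: [[0.994, 0.112, -0.002], [0.112, -0.994, 0.01], [-0.001, -0.01, -1.0]]
force: [-0.3, 15.2, 9.2]
opening: 0.001
```

```bash
python3 j.py
```

```text
t 33.45 tcp in clamp mm [-140.5288   -0.5612  132.107 ] F clamp [15.1592 -1.4422  9.1834] open 0.0010679933258092133
jaw face x mm [np.float64(-1.8), np.float64(-1.8), np.float64(-1.8), np.float64(-2.4), np.float64(-2.4), np.float64(-2.4)]
```

>>> send_rows:
  moves:
    - [[0,0,0,0,0.1,0,-1],[0,0,0,0,0.05,0,-1],[0,0,0,0,0,0,-1],[0,0,0,0,0,0,-1],[0,0,0,0,0,0,-1]]

```text
time_s: 34.0
position: [0.5803, -0.1962, 0.1321]
tcp_rot: [[0.994, 0.112, -0.003], [0.112, -0.994, 0.012], [-0.001, -0.012, -1.0]]
force: [-0.2, 16.5, 10.4]
opening: 0.0
```

```bash
python3 j.py
python3 - <<'E'
from c import *
f=[readout.read_state()["force"]]
w=capture("wrist")[110:260,:240]
for i in range(5):s=capture("side");f.append(readout.read_state()["force"])
T=capture("top");print(np.array(f))
m=camera_model("side");q=proj(m,[t+[0,0,.08]])[0].astype(int)
c=s[q[1]-55:q[1]+55,q[0]-60:q[0]+60];c=cv2.resize(c,(420,385),interpolation=cv2.INTER_CUBIC)
w=cv2.resize(w,(380,238));o=np.zeros((385,800,3),np.uint8);o[:,:420]=c;o[:238,420:]=w;cv2.imwrite("pics/fin.png",o)
E
```

```text
t 34.0 tcp in clamp mm [-140.8456   -0.5362  132.0842] F clamp [16.4531 -1.707  10.4056] open 0.0003524043744706343
jaw face x mm [np.float64(-1.8), np.float64(-1.8), np.float64(-2.5), np.float64(-2.5), np.float64(-2.5), np.float64(-2.5)]
[[-0.6749 17.2916 10.985 ]
 [-0.2564 18.1353  9.6107]
 [ 0.8282 17.2601 10.8053]
 [ 0.854  16.8825  9.9917]
 [-0.5129 17.9507  9.9459]
 [-0.1243 18.5748  9.6544]]
```

View pics/fin.png

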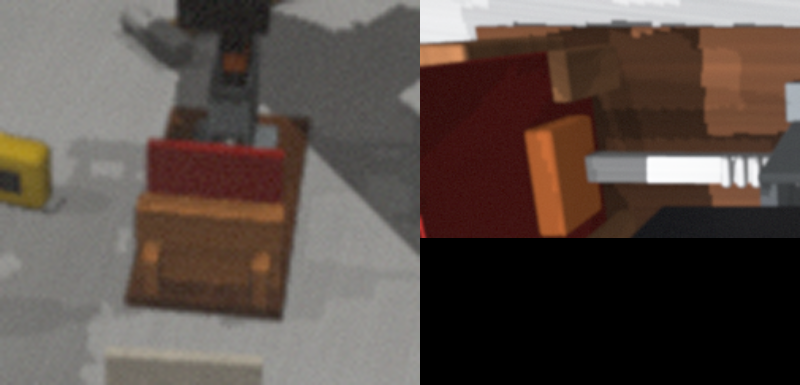

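The crops show the jaw flat on the board at about (565,180), the board upright against the fence with its top edge at (150–285,145), and no arm near it. Trigger push is a steady 17–18 N. Handing in.

```bash
python3 -c "
from c import *
cl();print(bot.hand_in())"
```

```text
t 34.4 tcp in clamp mm [-140.8422   -0.5252  132.0856] F clamp [17.8179 -1.7543  9.6491] open 0.0032517784390375744
the job is handed in; nothing more can be done
None
```

I handed the job in at 34.4 s of the 62 s allowed, with the red board standing in the groove and pressed flat against the fence. No verdict is reported.

**What I did:** I drew the board straight up out of the rack, stood it in the groove and let go of it. I then pumped the trigger with the shut fingers, using an arm push so the force could be read. It took four strokes and a final part stroke.

**Last checks:**
- **Trigger:** the arm was still pushing it at about 17–18 N, plus about 10 N of upward friction. That is steady and inside the 16–22 N band.
- **Jaw:** its face measured about 2 mm short of the groove middle, so travel is about 0.046 m. The bar was about 4 mm short of its end stop, so the jaw was stopped by the board.
- **Board:** the last pictures show it upright against the fence with the jaw flat on it and the robot clear of it.

**What disagreed or was not checked:**
- Strokes 1–3 stopped about 3 mm short of a full squeeze, because I first took a rise in force for the end stop. This cost extra pumping only.
- I could not measure the force of the jaw on the board, or the board's exact tilt. I judged both from the trigger push and the pictures.
- I did not re-measure the other boards or the things on the bench at the end. I saw no sign that anything had moved.

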